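Clamp the blue clip-top canister

ROBOT

A 6-joint arm with a two-finger parallel gripper is mounted at the origin on the work surface. World frame = base frame: x ahead of the robot, y to its left, z up, the work surface at z = 0. Lengths are in m, angles in rad, forces in N, time in s.
With the tool pointing down it reaches from about 0.25 to 0.775 m from the base axis. Payload 4 kg.
Tool frame: the origin (TCP) lies midway between the tips of the shut fingers; the grasp point (between the pads) lies 19 mm behind it; z points along the fingers, y is the line along which they close (so a half turn about z gives the same grasp; the last joint's range is limited). The gripper opens to 94 mm and grips with 3 to 60 N. Pads are 16 mm wide; open, the fingers measure 119 mm over their backs; the gripper's body (75 mm by 177 mm) begins 78 mm behind the grasp point.
Start: joints at [1.211, 0.087, 1.371, -0, 1.684, -0.103], TCP at [0.14, 0.532, 0.206] pointing down, gripper open.
Joint ranges: [-3.1, 3.1], [-0.76, 2.03], [0.27, 2.55], [-1.08, 4.22], [0.17, 2.65], [-2.57, 2.57]. Speed limits (rad/s): [2.79, 2.79, 3.14, 3.14, 3.14, 3.14].

INTERFACE

Orientations are given as a rotation vector (axis times angle).
In Python, from cell import get_obs, optics, job, models gives the robot as it stands.
- The arm moves only by the shell command python3 -m crank 'ROWS' [OPENING] [FORCE]. ROWS is a JSON object of lists of equal length, an entry for each row: "linear": the shift along the world's x, y, z in m, a list of three; "rotation": the turn, a rotation vector about the world's x, y, z in degrees, a list of three. In form: {"linear": [[dx, dy, dz], ...], "rotation": [[rx, ry, rz], ...]}. A call has 1 to 12 rows; each row is the pose to reach, as a shift and turn from the pose commanded when the call began; what a row does not reach only later rows make up. A row lasts 1/8 s, in which the tool goes at most 62.5 mm and 10.7 degrees, less where a joint would pass 70% of its speed; a pose out of reach is approached as far as the arm can. A call with a gripper value outside its range is refused whole. OPENING is the opening, from -1 (shut) to 1 (fully open), so that 0 is half open, set as the call begins (- or left out, the last holds). The fingers move at their own pace and stop on an object; FORCE is the grip in N (left out, the last holds). Time passes only in rows, so rows that repeat a pose let the fingers close. It gives the time, the measured TCP pose, the force, the opening and the grip force at its end, in the units of the state.
- get_obs(): the state, without advancing time (a new reading comes with each control period).
- optics.camera(name): name is "side" or "top"; returns the picture (480x640x3 uint8, red, green, blue); there is no depth.
- optics.camera_model(name): a dict with "fx", "fy", "cx", "cy" (pixels), "pose" (4x4, takes a point from camera to world coordinates). Camera axes: x right, y down, z forward; pixel columns grow to the right and rows downward; lengths in m; the calibration is good to about 2 mm. A picture is of the moment at which its call begins. camera_model takes no time and is no camera call.
- job.close_job(): hands the job in; it is judged then, once.
Trained networks look in the newest picture that a camera, given by its name, has taken for a name from the list of things; names that differ only in an ending like _2 or _b are one class to them, and where a whole thing is asked for, a point or a joint stands for the part that bears it (a point fixed in the world has none). Each returns a list of dicts, best first, with "conf" (0 to 1); they miss things now and then, are a little off and sometimes report something else, mostly with a low value. They report only what shows in the picture. A call takes as long as a camera call.
- models.regions_of(camera, thing): "region" (480x640 bool, what is visible of it) and "pixel" ([row, column] in pixels, amid what is visible of it).
- models.place_of(camera, thing): "pixel" ([row, column] in pixels: a listed point, or the origin of a listed thing).
The state is a dict: "time": time; "q": joint angles; "joint_velocities": joint speeds; "effort": joint torques, N m; "tool_pos": TCP position; "ee_rot": TCP orientation; "wrist_force": force on the tool from outside, world axes, zero at the start; "wrist_torque": the same for the moment, N m; "width": finger opening in m; "grip_force": force on a finger pad.
Only numpy, scipy, OpenCV 4.12 (cv2) and the standard library are available. Lean on these libraries where they do the work, as an engineer would, in place of code of your own. Each camera call takes 0.05 s, during which the arm holds its last target. There are 200 camera calls.

TASK

Clamp the lid of the blue-lidded canister: swing its wire bail by the red grip up over the top of the lid, past dead centre, until it snaps fully home on the far side, then let go. Leave the bail of the green-lidded canister as it is.

Things in the scene. Friction and masses are not known exactly. Their poses are not given: they have to be found in the camera images.
- blue_canister: clear 78 mm square canister, white tablets, BLUE 82 mm square lid already on (top 134 mm up), in a 110 mm wooden foot fixed to the worktop. Origin: centre of the foot's underside; z up. Two lugs on the lid at y -32 and +32 mm (10 mm wide, up to 163 mm high, x -30 to +48) leave a 54 mm gap for fingers. The open bail leans out to its -x side (roughly to the robot) and closes over the top to +x.
- blue_bail (a joint): angle of the blue canister's U-shaped wire bail, rad, about its y axis at x = 0, z = 70 mm: 0 level towards -x, 1.57 upright, 1.97 home (stop; bar 37 mm to +x of centre, 157 mm high). Starts 0.2 to 0.6. Friction (about 1 N at the bar) holds it while open; from about 0.8 a spring resists (up to 5 N at the bar), dead centre is 1.62, past it the spring drives it home and holds it.
- blue_grip (a point): middle of the blue canister's bail cross bar: red round sleeve 12 mm thick, 40 mm long, parallel to the canister's y, free to turn between fingers. Bail legs 100 mm apart over all. At joint angle q it lies at x = -95 cos q, z = 70 + 95 sin q mm in the canister's frame. 30 mm or more is free between it and the lid at the start; open fingers only about 45 mm to go down over it.
- green_grip (a point): middle of the same red grip on the second canister, alike in size and shape but with a GREEN lid and yellow tablets, its bail open too. Not to be moved.

How it is judged:
At the end, for the whole second after the job is handed in: the blue canister's bail is past dead centre and home (joint above 1.8 rad, within 10 degrees of its stop at 1.97) and at rest, and the green canister's grip is within 20 mm of where it started (value of joint blue_bail above 1.8 rad and velocity of joint blue_bail between -0.1 and 0.1 rad/s and distance of green_grip from where it was at the start of the episode below 0.02 m); the robot touches nothing.
It fails at once if the green canister's bail is moved more than 20 mm (distance of green_grip from where it was at the start of the episode above 0.02 m).
It also fails if it takes over 35 s, if anything falls off the work surface, if the arm or the gripper's body presses on something with over 40 N, if the wrist force passes 120 N, or if a joint passes its speed limit or range.

## Working session

There is one attempt and no reset: what is moved stays moved. The work goes in short steps, Python scripts to look and compute and a shell command to move; the robot and the scene stay as the last step left them, time stands still between calls to the robot, and variables do not carry over. Pictures are saved under pics/ and viewed, at most 10 in all, crops included, and the job is handed in when it is done.

```bash
mkdir -p pics
cat > h.py <<'E'
import numpy as np, cv2
from cell import get_obs, optics, job, models
def ray(cam,px):
    m=optics.camera_model(cam);P=np.array(m["pose"])
    d=P[:3,:3]@np.array([(px[1]-m["cx"])/m["fx"],(px[0]-m["cy"])/m["fy"],1]);return P[:3,3],d/np.linalg.norm(d)
def tri(obs):
    A=np.zeros((3,3));b=np.zeros(3);R=[ray(c,p) for c,p in obs]
    for o,d in R:
        M=np.eye(3)-np.outer(d,d);A+=M;b+=M@o
    x=np.linalg.solve(A,b);return x,max(np.linalg.norm(np.cross(x-o,d)) for o,d in R)
def plane(cam,px,z):
    o,d=ray(cam,px);return o+d*(z-o[2])/d[2]
def proj(cam,X):
    m=optics.camera_model(cam);P=np.linalg.inv(np.array(m["pose"]));c=P[:3,:3]@X+P[:3,3]
    return np.array([m["cy"]+m["fy"]*c[1]/c[2],m["cx"]+m["fx"]*c[0]/c[2]])
E
python3 - <<'E'
from h import *
np.set_printoptions(precision=3,suppress=True)
o=get_obs();print(o["time"],o["tool_pos"],o["ee_rot"],o["width"])
ims=[]
D={}
for c in("side","top"):
    im=optics.camera(c);ims.append(im)
    cv2.imwrite(f"pics/{c}0.png",im[:,:,::-1]);print(c,np.array(optics.camera_model(c)["pose"])[:3,3])
    for t in("blue_grip","green_grip","blue_canister"):
        r=models.place_of(c,t);print(c,t,[(np.round(x["pixel"],1),round(x["conf"],2)) for x in r[:3]])
        D[c,t]=r[:2]
for t in("blue_grip","green_grip","blue_canister"):
    for a in D["side",t]:
        for b in D["top",t]:
            print(t,tri([("side",a["pixel"]),("top",b["pixel"])]))
E
```

```text
0.0 [0.14  0.531 0.204] [-0.402 -3.115  0.003] 0.09397151001484857
side [0.124 0.387 0.653]
side blue_grip [(array([332.5, 251.7]), 0.74)]
side green_grip [(array([198.7, 402.5]), 0.63)]
side blue_canister [(array([351.6, 200.8]), 0.62)]
top [ 0.432 -0.012  0.948]
top blue_grip [(array([269.7, 190.6]), 0.92)]
top green_grip [(array([259.2, 403. ]), 0.92)]
top blue_canister [(array([218.9, 183.4]), 0.66)]
blue_grip (array([0.463, 0.184, 0.094]), np.float64(5.15124687626976e-05))
green_grip (array([ 0.479, -0.127,  0.106]), np.float64(0.00020384052811040748))
blue_canister (array([ 0.55 ,  0.22 , -0.005]), np.float64(0.000984231927537695))
```

View pics/side0.png

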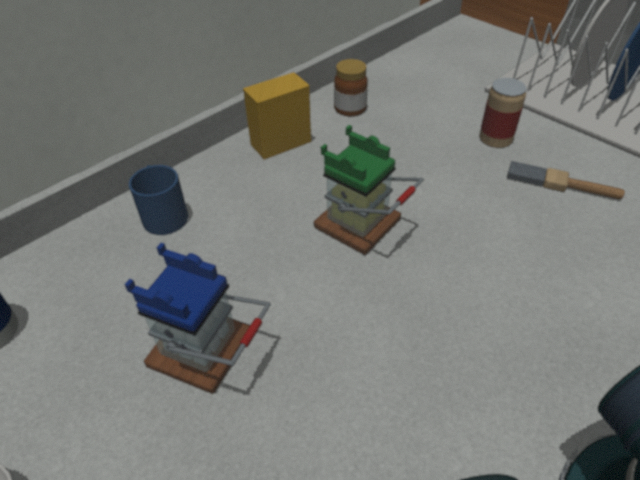

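View pics/top0.png

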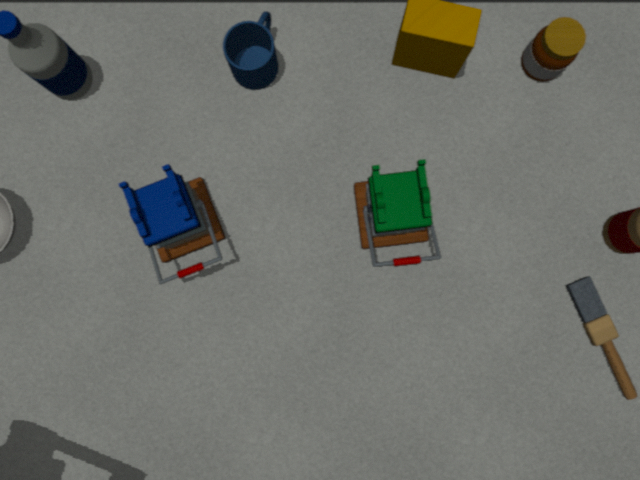

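The side view shows the blue canister at about (320,190) and its red grip at (332,252). The top view shows that grip at (270,190) with the bail open towards the robot. The green bail is also open, with its grip at (259,403) in the top view. The triangulated grip gives q≈0.26 and a radius of about 94 mm, which agrees with the text. Next I'll refine the yaw.

```bash
python3 - <<'E'
from h import *
np.set_printoptions(precision=4,suppress=True)
P={}
for c in("top","side"):
    im=optics.camera(c).astype(int)
    r=(im[...,0]>120)&(im[...,1]<60)&(im[...,2]<60)
    g=np.array(models.place_of(c,"blue_grip")[0]["pixel"])
    yy,xx=np.nonzero(r);k=np.hypot(yy-g[0],xx-g[1])<30
    p=np.c_[yy,xx][k].astype(float);P[c]=p.mean(0);print(c,g,P[c],len(p))
    if c=="top":
        u=np.linalg.svd(p-P[c])[2][0]; e=[plane(c,P[c]+s*u*10,.094) for s in(-1,1)];d=e[1]-e[0];d*=np.sign(d[1])
        print("yaw bar",np.degrees(np.arctan2(-d[0],d[1])))
print(tri(list(P.items())))
E
python3 -m crank '{"linear":[[0.03,-0.04,0.005],[0.08,-0.09,0.01],[0.12,-0.14,0.01],[0.16,-0.18,0.01],[0.20,-0.23,0.01],[0.24,-0.27,0.01]],"rotation":[[0,0,-9],[0,0,-18],[0,0,-27],[0,0,-36],[0,0,-45],[0,0,-53]]}' -0.04 20
```

```text
top [269.8 190.1] [269.8293 189.439 ] 41
yaw bar 21.306443545075815
side [334.6 251.1] [329.4375 250.9896] 96
(array([0.4628, 0.1839, 0.101 ]), np.float64(0.00011783565683668565))
time: 1.35
tool_pos: [0.3807, 0.2603, 0.216]
ee_rot: [1.756, 2.604, 0.002]
wrist_force: [0.6, 1.0, -0.5]
width: 0.0449
grip_force: 0.0
```

```bash
python3 -m crank '{"linear":[[0.02,-0.03,-0.01],[0.04,-0.07,-0.02],[0.056,-0.089,-0.04],[0.056,-0.089,-0.069],[0.056,-0.089,-0.069]],"rotation":[[3.7,-9.2,0],[7.4,-18.4,0],[11.2,-27.8,0],[11.2,-27.8,0],[11.2,-27.8,0]]}' -0.04 20
python3 - <<'E'
from h import *
a=optics.camera("side")[230:430,100:400];b=optics.camera("top")[150:350,60:360]
cv2.imwrite("pics/pre.png",cv2.resize(np.vstack([a,b]),None,fx=1.5,fy=1.5)[:,:,::-1])
E
```

```text
time: 1.98
tool_pos: [0.4338, 0.1721, 0.1437]
ee_rot: [1.554, 2.313, 0.612]
wrist_force: [-0.4, -0.0, 1.1]
width: 0.0452
grip_force: 0.0
```

View pics/pre.png

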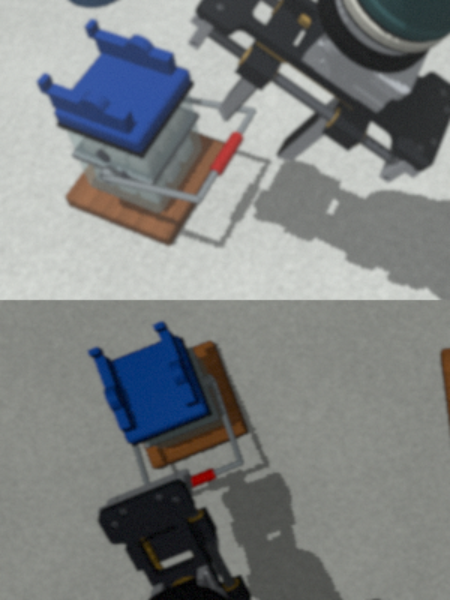

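The side part of the crop shows the open fingers just short of the red grip at crop (228,150), leaning back as planned. Next I advance and close.

```bash
python3 -m crank '{"linear":[[0.008,0.003,-0.015],[0.016,0.006,-0.03],[0.024,0.010,-0.045],[0.033,0.013,-0.060],[0.033,0.013,-0.060],[0.033,0.013,-0.060]],"rotation":[[0,0,0],[0,0,0],[0,0,0],[0,0,0],[0,0,0],[0,0,0]]}' -0.04 20
python3 - <<'E'
from h import *
a=optics.camera("side")[230:430,100:400];b=optics.camera("top")[150:350,60:360]
cv2.imwrite("pics/gr.png",cv2.resize(np.vstack([a,b]),None,fx=1.5,fy=1.5)[:,:,::-1])
E
```

```text
time: 2.82
tool_pos: [0.4698, 0.1866, 0.0884]
ee_rot: [1.548, 2.31, 0.618]
wrist_force: [0.1, 0.6, 0.1]
width: 0.0452
grip_force: 0.0
```

View pics/gr.png

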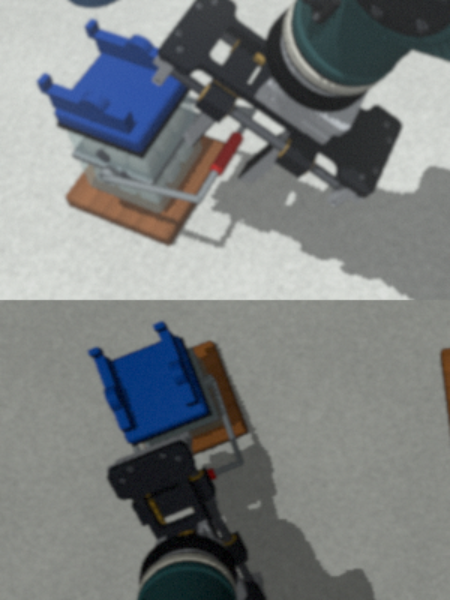

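In the side part the bar at crop (228,150) lies between the fingers, so I close now.

```bash
python3 -m crank '{"linear":[[0,0,0],[0,0,0],[0,0,0],[0,0,0],[0,0,0],[0,0,0],[0,0,0],[0,0,0]],"rotation":[[0,0,0],[0,0,0],[0,0,0],[0,0,0],[0,0,0],[0,0,0],[0,0,0],[0,0,0]]}' -1 25
```

```text
time: 3.92
tool_pos: [0.4677, 0.1856, 0.0856]
ee_rot: [1.551, 2.313, 0.613]
wrist_force: [-5.2, -2.9, 1.4]
width: 0.0109
grip_force: 25.0
```

```bash
cat > plan.py <<'E'
import numpy as np,sys
# segments of bail angle; q0, canister yaw, grip depth
y=np.radians(22);X=np.array([np.cos(y),np.sin(y),0]);Z=np.array([0,0,1.]);ax=np.array([-np.sin(y),np.cos(y),0])
th=lambda q:np.interp(q,[.9,1.97],[30,10])
def tcp(q,d=.012):
    t=np.radians(th(q));return -.095*np.cos(q)*X+.095*np.sin(q)*Z+d*(np.sin(t)*X-np.cos(t)*Z)
qs=[float(a) for a in sys.argv[1].split(",")]
for a,b,n in zip(qs,qs[1:],[6]*9):
    L=np.linspace(a,b,n+1)[1:]
    print(a,b);[print(np.round(tcp(q)-tcp(a),3).tolist(),np.round(-(th(q)-th(a))*ax,1).tolist(),tcp(q).round(3)) for q in L]
E
python3 plan.py .288,.7,1.1,1.5,1.95
```

```text
0.288 0.7
[0.002, 0.001, 0.006] [0.0, -0.0, -0.0] [-0.077 -0.031  0.023]
[0.004, 0.002, 0.012] [0.0, -0.0, -0.0] [-0.075 -0.03   0.029]
[0.007, 0.003, 0.018] [0.0, -0.0, -0.0] [-0.072 -0.029  0.035]
[0.01, 0.004, 0.024] [0.0, -0.0, -0.0] [-0.069 -0.028  0.04 ]
[0.013, 0.005, 0.029] [0.0, -0.0, -0.0] [-0.066 -0.026  0.046]
[0.017, 0.007, 0.034] [0.0, -0.0, -0.0] [-0.062 -0.025  0.051]
0.7 1.1
[0.004, 0.002, 0.005] [0.0, -0.0, -0.0] [-0.058 -0.023  0.056]
[0.008, 0.003, 0.009] [0.0, -0.0, -0.0] [-0.054 -0.022  0.06 ]
[0.013, 0.005, 0.013] [0.0, -0.0, -0.0] [-0.049 -0.02   0.064]
[0.017, 0.007, 0.017] [-0.5, 1.2, 0.0] [-0.045 -0.018  0.068]
[0.022, 0.009, 0.02] [-0.9, 2.3, 0.0] [-0.04  -0.016  0.071]
[0.027, 0.011, 0.023] [-1.4, 3.5, 0.0] [-0.035 -0.014  0.074]
1.1 1.5
[0.005, 0.002, 0.003] [-0.5, 1.2, 0.0] [-0.03  -0.012  0.076]
[0.01, 0.004, 0.005] [-0.9, 2.3, 0.0] [-0.025 -0.01   0.079]
[0.016, 0.006, 0.007] [-1.4, 3.5, 0.0] [-0.019 -0.008  0.08 ]
[0.021, 0.009, 0.008] [-1.9, 4.6, 0.0] [-0.014 -0.006  0.082]
[0.027, 0.011, 0.009] [-2.3, 5.8, 0.0] [-0.008 -0.003  0.083]
[0.032, 0.013, 0.009] [-2.8, 6.9, 0.0] [-0.003 -0.001  0.083]
1.5 1.95
[0.006, 0.003, 0.0] [-0.5, 1.3, 0.0] [0.004 0.001 0.084]
[0.013, 0.005, -0.0] [-1.1, 2.6, 0.0] [0.01  0.004 0.083]
[0.019, 0.008, -0.001] [-1.6, 3.9, 0.0] [0.016 0.007 0.082]
[0.025, 0.01, -0.003] [-2.1, 5.2, 0.0] [0.023 0.009 0.081]
[0.031, 0.013, -0.005] [-2.6, 6.5, 0.0] [0.029 0.012 0.079]
[0.037, 0.015, -0.007] [-3.2, 7.8, 0.0] [0.035 0.014 0.076]
```

```bash
python3 -m crank '{"linear":[[0.002,0.001,0.006],[0.004,0.002,0.012],[0.007,0.003,0.018],[0.010,0.004,0.024],[0.013,0.005,0.029],[0.017,0.007,0.034],[0.017,0.007,0.034]],"rotation":[[0,0,0],[0,0,0],[0,0,0],[0,0,0],[0,0,0],[0,0,0],[0,0,0]]}' -1 25
python3 - <<'E'
from h import *
a=optics.camera("side")[230:430,100:400];b=optics.camera("top")[150:350,60:360]
cv2.imwrite("pics/m1.png",cv2.resize(np.vstack([a,b]),None,fx=1.5,fy=1.5)[:,:,::-1])
E
```

```text
time: 4.8
tool_pos: [0.4837, 0.1921, 0.12]
ee_rot: [1.552, 2.315, 0.609]
wrist_force: [-13.4, -6.8, 7.5]
width: 0.0109
grip_force: 25.0
```

View pics/m1.png

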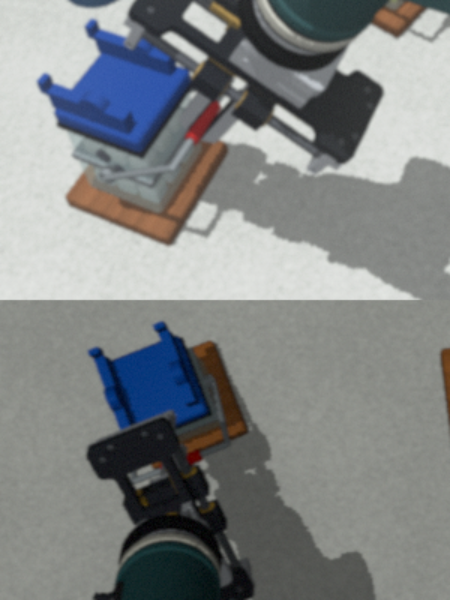

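The bail follows: the grip is now at crop (203,122) in the side part. The force of about 15 N points radially outward, so I bias the path outward by 2 mm.

```bash
python3 -m crank '{"linear":[[0.001,0.001,0.006],[0.006,0.002,0.010],[0.011,0.004,0.014],[0.015,0.006,0.018],[0.020,0.008,0.021],[0.025,0.010,0.024],[0.025,0.010,0.024]],"rotation":[[0,0,0],[0,0,0],[0,0,0],[-0.5,1.2,0],[-0.9,2.3,0],[-1.4,3.5,0],[-1.4,3.5,0]]}' -1 25
```

```text
time: 5.78
tool_pos: [0.511, 0.2032, 0.145]
ee_rot: [1.579, 2.354, 0.545]
wrist_force: [-3.9, -1.7, 0.6]
width: 0.011
grip_force: 25.0
```

```bash
python3 -m crank '{"linear":[[0.005,0.002,0.003],[0.010,0.004,0.005],[0.016,0.006,0.007],[0.021,0.009,0.008],[0.027,0.011,0.009],[0.032,0.013,0.009],[0.032,0.013,0.009]],"rotation":[[-0.5,1.2,0],[-0.9,2.3,0],[-1.4,3.5,0],[-1.9,4.6,0],[-2.3,5.8,0],[-2.8,6.9,0],[-2.8,6.9,0]]}' -1 25
```

```text
time: 6.65
tool_pos: [0.5439, 0.2165, 0.1548]
ee_rot: [1.632, 2.432, 0.403]
wrist_force: [-1.5, -0.8, 0.9]
width: 0.0113
grip_force: 25.0
```

```bash
python3 -m crank '{"linear":[[0.006,0.003,0],[0.013,0.005,0],[0.019,0.008,-0.001],[0.025,0.010,-0.003],[0.031,0.013,-0.005],[0.037,0.015,-0.007],[0.039,0.016,-0.007],[0.039,0.016,-0.007]],"rotation":[[-0.5,1.3,0],[-1.1,2.6,0],[-1.6,3.9,0],[-2.1,5.2,0],[-2.6,6.5,0],[-3.2,7.8,0],[-3.2,7.8,0],[-3.2,7.8,0]]}' -1 25
python3 - <<'E'
from h import *
a=optics.camera("side")[230:430,100:400];b=optics.camera("top")[150:350,60:360]
cv2.imwrite("pics/m2.png",cv2.resize(np.vstack([a,b]),None,fx=1.5,fy=1.5)[:,:,::-1])
E
```

```text
time: 7.65
tool_pos: [0.5828, 0.2323, 0.1468]
ee_rot: [1.687, 2.516, 0.228]
wrist_force: [4.1, 0.9, 3.0]
width: 0.0109
grip_force: 25.0
```

View pics/m2.png

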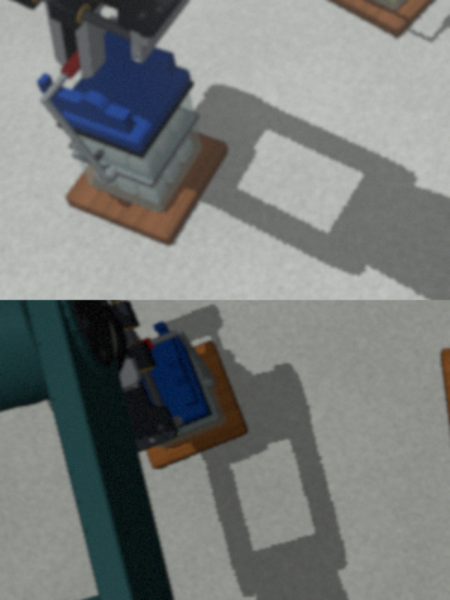

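The grip is on the far side of the lid at crop (70,65), beside the far lug horns. Release and withdraw along the tool axis.

```bash
python3 -m crank '{"linear":[[0,0,0],[0,0,0],[0,0,0],[0,0,0],[-0.002,-0.001,0.015],[-0.005,-0.002,0.03],[-0.009,-0.004,0.06],[-0.015,-0.006,0.10],[-0.03,-0.01,0.14]],"rotation":[[0,0,0],[0,0,0],[0,0,0],[0,0,0],[0,0,0],[0,0,0],[0,0,0],[0,0,0],[0,0,0]]}' -0.1 25
python3 -m crank '{"linear":[[-0.05,-0.02,0],[-0.10,-0.04,0],[-0.15,-0.06,0],[-0.15,-0.06,0],[-0.15,-0.06,0]],"rotation":[[0,0,0],[0,0,0],[0,0,0],[0,0,0],[0,0,0]]}'
python3 - <<'E'
from h import *
np.set_printoptions(precision=3,suppress=True)
P={}
for t in("blue_grip","green_grip"):
    L=[]
    for c in("side","top"):
        im=optics.camera(c);cv2.imwrite(f"pics/{c}9.png",im[:,:,::-1])
        r=models.place_of(c,t);print(t,c,[(np.round(x["pixel"],1),round(x["conf"],2)) for x in r[:2]])
        if r:L.append((c,r[0]["pixel"]))
    if len(L)==2:print(tri(L))
a=optics.camera("side")[230:430,100:400];b=optics.camera("top")[150:350,60:360]
cv2.imwrite("pics/end.png",cv2.resize(np.vstack([a,b]),None,fx=1.5,fy=1.5)[:,:,::-1])
E
```

```text
time: 8.88
tool_pos: [0.5515, 0.2218, 0.2892]
ee_rot: [1.688, 2.516, 0.227]
wrist_force: [-0.3, -0.2, 0.6]
width: 0.0424
grip_force: 0.0
time: 9.5
tool_pos: [0.4022, 0.1621, 0.288]
ee_rot: [1.687, 2.515, 0.229]
wrist_force: [0.5, -0.1, -0.8]
width: 0.0423
grip_force: 0.0
blue_grip side [(array([267.7, 151.2]), 0.67)]
blue_grip top [(array([181.6, 148.2]), 0.81)]
(array([0.583, 0.232, 0.158]), np.float64(0.0012865871727550824))
green_grip side []
green_grip top [(array([261.3, 404.2]), 0.94)]
```

View pics/end.png

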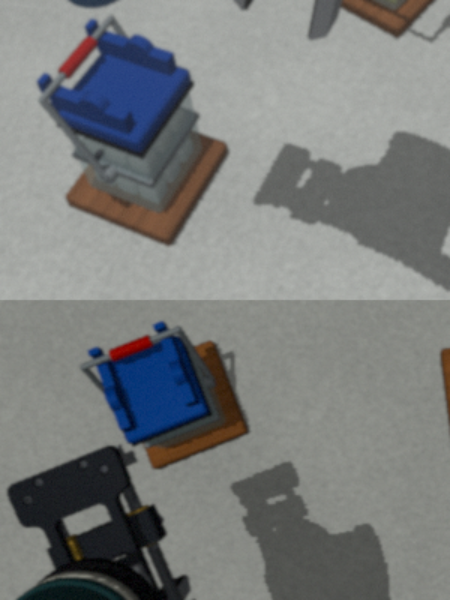

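The blue grip lies at the far side of the lid (crop (80,55) and (130,348)), at (0.583, 0.232, 0.158). That is about 37 mm past centre and 158 mm high, so the bail is home. The green grip is unmoved within network error, and the arm is clear.

```bash
python3 -c "
from cell import job
print(job.close_job())"
```

```text
the job is handed in; nothing more can be done
None
```

The blue canister's bail is over dead centre and home (grip measured about 37 mm past centre, 158 mm high), the gripper let go and is clear, the green bail shows no movement in the top view, and the job was handed in after about 10 s; the interface gave no verdict.

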